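Raise the spark guard's window to the height blade

ROBOT

A 7-joint arm with a two-finger parallel gripper is mounted at the origin on the work surface. World frame = base frame: x ahead of the robot, y to its left, z up, the work surface at z = 0. Lengths are in m, angles in rad, forces in N, time in s.
With the tool pointing down it reaches from about 0.425 to 0.925 m from the base axis. Payload 6.8 kg.
Tool frame: the origin (TCP) lies at the centre of the arm's flange, where the gripper is bolted on; the fingertips stand 173 mm ahead of it and the grasp point (between the pads) lies 155 mm ahead of it (r.hold_point_z is the distance from the TCP to the grasp point, in m); z points along the fingers, x is the direction in which the jaws open and shut, and the axes are right-handed (so a half turn about z gives the same grasp; the last joint's range is limited). The gripper opens to 85 mm and grips with 20 to 120 N. Pads are 22 mm wide; open, the fingers measure 114 mm over their backs; the gripper's body (76 mm by 85 mm) begins 54 mm behind the grasp point. The pads swing forward as they close: fully open they stand 13 mm farther back than shut.
Start: joints at [1.037, 0.477, 0.022, 1.555, -0.011, 1.109, -0.083], TCP at [0.279, -0.615, 0.405] pointing down, gripper open.
Joint ranges: [-2.96, 2.96], [-0.34, 2.1], [-1.41, 1.46], [0.24, 2.44], [-1.37, 4.51], [0.17, 1.92], [-2.96, 2.96]. Speed limits (rad/s): [2.39, 2.39, 3.14, 3.14, 3.14, 3.14, 3.14].

INTERFACE

Orientations are given as a rotation vector (axis times angle).
In Python, from bench import r gives the robot as it stands.
- The arm moves only by the tool apply_moves, never from a script. Its arguments are lists of equal length, an entry for each row: "dp": the shift along the tool's x, y, z scaled (see below), a list of three; "twist": the turn, a rotation vector about the tool's x, y, z scaled (see below), a list of three; "jaw": the closure in counts, from 0 (fully open) to 255 (shut). In form: {"dp": [[x, y, z], ...], "twist": [[rx, ry, rz], ...], "jaw": [jaw, ...]}. A call has 1 to 20 rows; each row shifts and turns the pose as measured when the row begins, along the tool's axes as they then stand; what a row does not reach is not made up. The controller multiplies each number of a shift by 12 cm and each number of a turn by 120 degrees. A row lasts 1/10 s, in which the tool goes at most 50 mm and 8.59 degrees, less where a joint would pass 70% of its speed; a pose out of reach is approached as far as the arm can. A call with a number of a shift or a turn outside -1 to 1 is refused whole. A call with a gripper value outside its range is refused whole. The fingers move at their own pace and stop on an object; "grip_force" is the grip in N (left out, the last holds). Time passes only in rows, so rows that do not move let the fingers close. It gives the time, the measured TCP pose, the force and the opening at its end, in the units of the state.
- r.get_obs(): the state, without advancing time (a new reading comes with each control period).
- r.grab_frame(name): name is "side" or "top" or "wrist"; returns a dict with "color" (420x560x3 uint8, red, green, blue), "z_map" (420x560 float32, m along the optical axis (not along the pixel's ray), 0 where there is no reading), "intrinsics" (3x3 intrinsics, pixels), "R" (3x3) and "t" (3): a world point X has camera coordinates R X + t; the wrist camera has in their place "hand_eye" (4x4, takes a point from camera to tool coordinates, whose origin is the TCP and whose axes are the tool frame's). Camera axes: x right, y down, z forward; pixel columns grow to the right and rows downward; lengths in m; the calibration is good to about 2 mm. The wrist camera is an equidistant fisheye: a pixel r from the principal point sees the ray r / f radians off the axis. A picture is of the moment at which its call begins: read the wrist's pose just before it.
- r.hand_in(): hands the job in, once; it reports no verdict.
The state is a dict: "clock": time; "joints": joint angles; "qvel": joint speeds; "tau": joint torques, N m; "tcp_pos": TCP position; "orientation": TCP orientation; "contact_force": force on the tool from outside, world axes, zero at the start; "moment": the same for the moment, N m; "grip_width": finger opening in m.
Only numpy, scipy, OpenCV 4.12 (cv2) and the standard library are available. Lean on these libraries where they do the work, as an engineer would, in place of code of your own. Each camera call takes 0.05 s, during which the arm holds its last target.

TASK

Push the clear sliding window of the bench spark guard up from beneath its lip with your fingers until the round front bar of the lip is level with the flat straight blade clamped to one of the posts (not the ball-shaped knob on the other post), then leave it there and move your hand clear. Do not pinch the lip, and leave the jar, the wrench and the grinding disc where they are.

Things in the scene. Friction and masses are not known exactly. Their poses are not given: they have to be found in the camera images.
- guard: bench spark guard fixed to the table: two aluminium posts 30 x 30 mm, 480 mm tall, centred at y = +-200 mm, on steel feet (180 x 60 x 12 mm), open above. The sliding window runs in the plane x = 0. Origin on the table midway between the posts; x points level from the lip side through the window, y left, z up. A vice 130 mm high is fixed behind, at x = 110 to 260 mm.
- sash (a joint): window height in m: 0 at the bottom stop, grows straight up to 0.23 at the top stop; the lip bar's axis is 0.095 + this above the table. Hidden counterweights balance it: it stays where left, does not coast, but a finger rubbing along the lip drags it; moving it takes 2 to 5 N plus 15 N per m/s. Clear, framed, 14 mm thick, 370 mm wide, from 3 mm below to 146 mm above the bar's axis.
- lip_bar (a point): the lip on the window's lower edge, robot side, moving with it: a level plate 6 mm thick, 220 mm wide (y), with a round aluminium bar of 14 mm diameter along its free edge, whose axis is 60 mm in front of the window's mid-plane. Origin at the middle of the bar, on its axis; axes as the guard's. The space below and in front of the lip is empty.
- lip_strip (a point): black rubber strip, 40 x 220 x 4 mm, glued on top of the lip's plate between the round bar and the window; moves with the lip. This point is the centre of its upper face.
- height_blade: the mark: a straight flat dark steel blade, 140 mm wide (y), 30 mm deep (x), 8 mm thick, lying level across the front of the left or right post on a small clamp block, sticking out past both sides of the post. Origin at mid-thickness and mid-width, 2 mm in front of its rear edge. It does not stop the window; it stands 60 to 190 mm above the lip bar at the start.
- ball_knob: not the mark: a dark steel ball, 56 mm diameter, on a like clamp block in front of the other post, at any height. Origin 22 mm behind the ball's centre (x), at its height.
- jar: loose glass jar with black cap, 64 mm diameter, 85 mm tall, standing on the table left of the guard. Origin at the centre of its underside.
- wrench: loose steel wrench, 200 mm long, lying on the table right of the guard. Origin at the underside of its middle, x along its length.
- disc: loose grinding disc, 100 mm diameter, 10 mm thick, lying flat on the table behind the window, between it and the vice. Origin at the centre of its underside.

How it is judged:
On the way, in this order (a step that is already met when the one before it is completed fails the run):
1. the fingers push against the lip from beneath ((contact force between the fingers and sash_c5 above 0.8 N or contact force between the fingers and sash_c6 above 0.8 N or contact force between the fingers and sash_c1 above 0.8 N) and velocity of joint sash above 0.002 m/s), for 0.1 s.
2. the lip's round bar is level with the blade (z of lip_bar in the frame of height_blade between -0.012 and 0.012 m), for 0.2 s.
At the end, for the whole second after the job is handed in: The axis of the lip's round bar is within 12 mm of the height of the blade's centre, the window at rest, and jar, wrench and disc within 20 mm of where they stood (all of step 2 and velocity of joint sash between -0.005 and 0.005 m/s and distance of each of jar, wrench, disc from where it was at the start of the episode below 0.02 m); the robot touches nothing.
It fails at once if the lip is pinched: the fingers press on the rubber strip on its top and on its bar, plate or the window's bottom rail at once (contact force between the fingers and sash_c7 above 1 N and (contact force between the fingers and sash_c5 above 1 N or contact force between the fingers and sash_c6 above 1 N or contact force between the fingers and sash_c1 above 1 N)).
It fails at once if the jar is moved, lifted or carried (distance of jar from where it was at the start of the episode above 0.02 m).
It fails at once if the wrench is moved, lifted or carried (distance of wrench from where it was at the start of the episode above 0.02 m).
It fails at once if the disc is moved, lifted or carried (distance of disc from where it was at the start of the episode above 0.02 m).
It also fails if it takes over 38 s, if anything falls off the work surface, if the arm or the gripper's body presses on something with over 40 N, if the wrist force passes 120 N, or if a joint passes its speed limit or range.

## Working session

There is one attempt and no reset: what is moved stays moved. The work goes in short steps, Python scripts to look and compute and a tool call to move; the robot and the scene stay as the last step left them, time stands still between calls to the robot, and variables do not carry over. Pictures are saved under pics/ and viewed, and the job is handed in when it is done.

Besides the shell and the picture viewer there is one more tool, called as a command line: name --argument value ..., lists and objects as JSON in quotes. apply_moves: Moves the arm, as the interface text tells. Shifts and turns lie within -1 to 1; 1 stands for 12 cm of shift or 120 degrees of turn. Its arguments: {"type":"object","properties":{"dp":{"type":"array"},"twist":{"type":"array"},"jaw":{"type":"array"},"grip_force":{"type":"number"}},"required":["dp","twist","jaw"]}

```bash
ls; mkdir -p pics; python3 - <<'E'
from bench import r
import cv2,numpy as np
print(r.get_obs())
for n in("side","top"):
    f=r.grab_frame(n); cv2.imwrite(f"pics/{n}0.png",f["color"][:,:,::-1]); np.savez(f"{n}0.npz",**f)
    print(n,f["intrinsics"],f["R"],f["t"])
E
```

```text
pics
{'clock': 0.0, 'joints': array([ 1.03687768,  0.47781058,  0.02233012,  1.55646808, -0.01150005,
        1.10927216, -0.08306894]), 'qvel': array([ 0.00172314, -0.00081882, -0.00100084, -0.00094726, -0.00033149,
        0.00071035,  0.00200954]), 'tau': array([ 4.64925233e-05, -5.96452260e+01,  1.60760086e+00, -2.81193119e+01,
        1.23612213e-02,  9.27587680e-03,  1.31045562e-05]), 'tcp_pos': array([ 0.27871788, -0.61446503,  0.40371118]), 'orientation': array([-2.63999557e+00,  1.70132496e+00,  2.52178173e-03]), 'contact_force': array([-1.67622683, -0.14892852,  0.21945277]), 'moment': array([-0.04355314,  0.02854105,  0.01681547]), 'grip_width': 0.08518650169549634}
side [[476.28246751   0.         270.79514692]
 [  0.         476.28246751 208.17535857]
 [  0.           0.           1.        ]] [[-0.74954842 -0.66188392 -0.00931931]
 [-0.48341808  0.55695435 -0.67535829]
 [ 0.45219922 -0.50170861 -0.7374309 ]] [0.48520878 0.42010798 1.03158235]
top [[391.00177482   0.         278.82018759]
 [  0.         391.00177482 210.73109328]
 [  0.           0.           1.        ]] [[ 0.00380759 -0.99998673  0.00347139]
 [-0.98780419 -0.0043015  -0.1556418 ]
 [ 0.15565467 -0.00283644 -0.98780746]] [0.03891898 0.66436969 1.26941784]
```

View pics/side0.png

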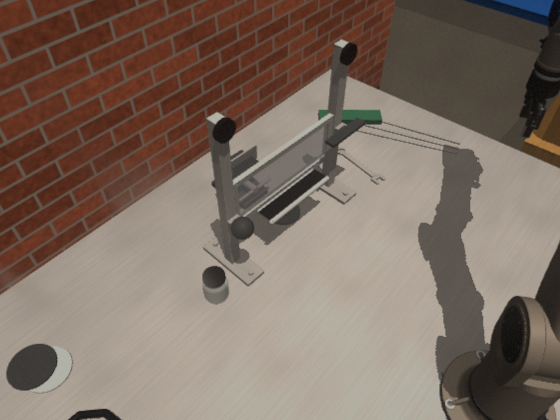

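View pics/top0.png

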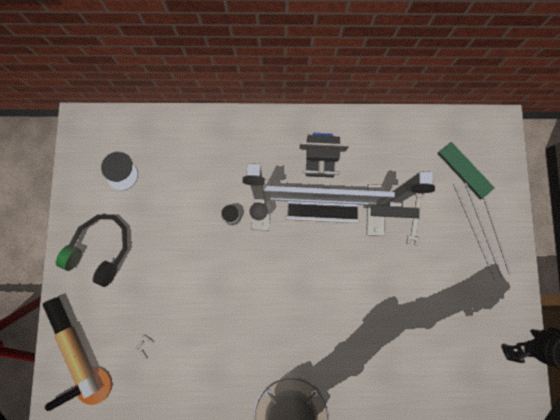

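The blade (top ~(395,211), side ~(345,132)) is on the right post and the ball is on the left. The lip's strip is at top ~(323,212) and side ~(295,193). Next I'll enlarge these areas.

```bash
python3 - <<'E'
import cv2
a=cv2.imread('pics/side0.png');cv2.imwrite('pics/side0c.png',cv2.resize(a[100:240,210:400],None,fx=4,fy=4,interpolation=cv2.INTER_CUBIC))
a=cv2.imread('pics/top0.png');cv2.imwrite('pics/top0c.png',cv2.resize(a[150:250,240:440],None,fx=4,fy=4,interpolation=cv2.INTER_CUBIC))
E
```

```text
(no output)
```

View pics/side0c.png

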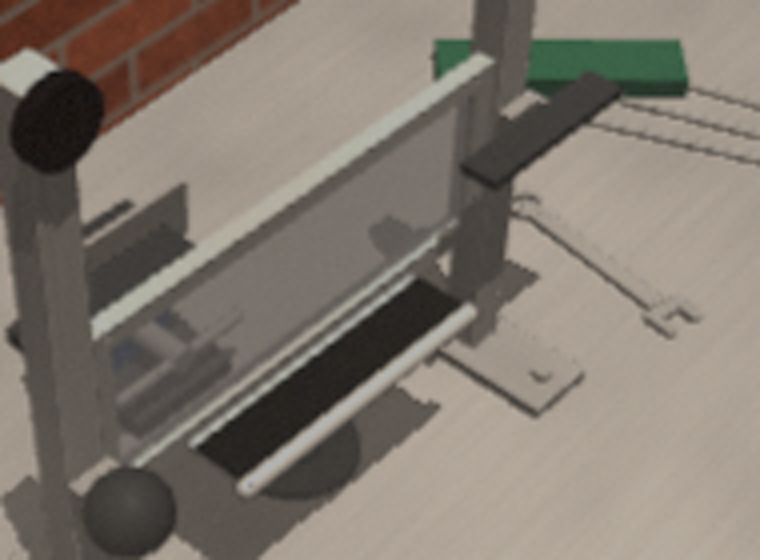

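View pics/top0c.png

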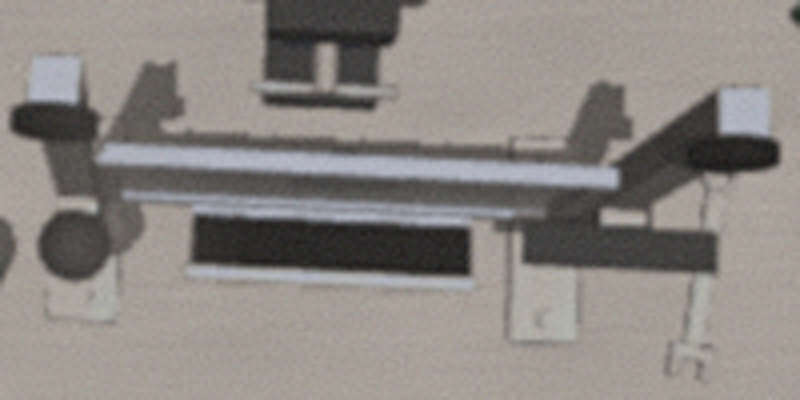

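```bash
cat > h.py <<'E'
import numpy as np,cv2
def pts(f,poly=None,uv=None):
    z=f["z_map"];K=f["intrinsics"]
    if poly is not None:
        m=np.zeros(z.shape,np.uint8);cv2.fillPoly(m,[np.round(np.array(poly)).astype(np.int32)],1);v,u=np.nonzero((m>0)&(z>0))
    else: u,v=np.array(uv).T.round().astype(int)
    d=z[v,u];c=np.stack([(u-K[0,2])/K[0,0]*d,(v-K[1,2])/K[1,1]*d,d],1)
    return (c-f["t"])@f["R"]
E
python3 - <<'E'
from h import *
S=dict(np.load('side0.npz'));T=dict(np.load('top0.npz'))
s=lambda p:[(210+u/4,100+v/4) for u,v in p]
t=lambda p:[(240+u/4,150+v/4) for u,v in p]
def st(n,P): print(n,len(P),np.median(P,0).round(4),P.std(0).round(4),P.min(0).round(3),P.max(0).round(3))
st('bladeS',pts(S,s([(480,165),(590,80),(610,95),(500,178)])))
st('bladeT',pts(T,t([(530,232),(708,238),(708,262),(530,256)])))
st('stripS',pts(S,s([(215,445),(410,295),(450,310),(250,460)])))
st('stripT',pts(T,t([(203,222),(462,228),(462,268),(203,258)])))
st('discS',pts(S,s([(300,480),(340,450),(350,470),(320,490)])))
for n,l in [('barS',[(250,484),(300,446),(350,407),(400,368),(465,317)])]: print(n,pts(S,uv=s(l)).round(4))
for n,l in [('barT',[(200,271),(260,274),(330,277),(400,280),(460,283)]),('topL post',[(55,75)]),('topR',[(745,108)]),('railtop',[(110,152),(250,160),(400,168),(610,178)]),('feet',[(60,305),(540,320)])]: print(n,pts(T,uv=t(l)).round(4))
print('ball',pts(T,uv=t([(75,240)])),'jar',pts(T,uv=[(231,213)]))
E
```

```text
bladeS 215 [ 0.6283 -0.2892  0.2369] [0.0062 0.0357 0.0016] [ 0.616 -0.359  0.233] [ 0.641 -0.228  0.241]
bladeT 321 [ 0.633  -0.2928  0.2368] [0.0062 0.0385 0.0021] [ 0.621 -0.36   0.231] [ 0.645 -0.228  0.243]
stripS 583 [ 0.6462 -0.0913  0.1406] [0.0093 0.056  0.0018] [ 0.624 -0.191  0.135] [0.665 0.006 0.147]
stripT 657 [ 0.6499 -0.1033  0.1409] [0.0094 0.06   0.0023] [ 0.631 -0.202  0.135] [0.667 0.004 0.147]
discS 76 [ 0.668  -0.1173  0.0064] [0.0065 0.0112 0.0025] [ 0.656 -0.14  -0.002] [ 0.68  -0.097  0.012]
barS [[ 0.6268  0.0167  0.1391]
 [ 0.6232 -0.0299  0.1367]
 [ 0.6203 -0.0792  0.1367]
 [ 0.6179 -0.1268  0.1392]
 [ 0.6156 -0.1945  0.1394]]
barT [[ 0.6275  0.0066  0.1389]
 [ 0.6278 -0.0406  0.138 ]
 [ 0.6245 -0.0938  0.1406]
 [ 0.6218 -0.1506  0.1389]
 [ 0.6187 -0.1974  0.1404]]
topL post [[0.6952 0.1008 0.4757]]
topR [[ 0.6774 -0.2969  0.4781]]
railtop [[ 0.6931  0.073   0.2791]
 [ 0.6882 -0.0229  0.2772]
 [ 0.6822 -0.1295  0.2805]
 [ 0.6773 -0.2757  0.2799]]
feet [[ 0.6168  0.1238  0.0111]
 [ 0.6039 -0.2902  0.0169]]
ball [[0.64109932 0.1009248  0.21090114]] jar [[0.65078013 0.19901524 0.08484817]]
```

```bash
cat >> h.py <<'E'
from scipy.spatial.transform import Rotation as Ro
def Rq(q): return (Ro.from_euler('z',q[0])*Ro.from_euler('y',q[1])*Ro.from_euler('z',q[2])*Ro.from_euler('y',q[3])*Ro.from_euler('z',q[4])*Ro.from_euler('y',q[5])*Ro.from_euler('z',q[6])).as_matrix()
E
python3 - <<'E'
from h import *
from bench import r
o=r.get_obs();np.set_printoptions(precision=3,suppress=True)
print(Ro.from_rotvec(o['orientation']).as_matrix());print(Rq(o['joints']))
print('q1 vs azimuth',o['joints'][0],np.arctan2(o['tcp_pos'][1],o['tcp_pos'][0]))
E
```

```text
[[ 0.413 -0.911 -0.001]
 [-0.911 -0.413  0.001]
 [-0.002  0.    -1.   ]]
[[-0.413 -0.911 -0.001]
 [-0.911  0.413 -0.001]
 [ 0.002  0.    -1.   ]]
q1 vs azimuth 1.0369345936207168 -1.1450298498425793
```

apply_moves --dp '[[-0.2, -0.2, 0], [-0.22, -0.22, 0], [-0.24, -0.24, 0], [-0.26, -0.2, 0]]' --twist '[[0, 0, -0.03], [0, 0, -0.03], [0, 0, -0.03], [0, 0, -0.03]]' --jaw '[255, 255, 255, 255]'

```text
clock: 0.5
tcp_pos: [0.311, -0.468, 0.4009]
orientation: [2.833, -1.356, -0.007]
contact_force: [-0.4, 0.4, 0.1]
grip_width: 0.0284
```

```bash
cat > log.py <<'E'
from h import *
from bench import r
import json
np.set_printoptions(precision=3,suppress=True)
o=r.get_obs()
R=Ro.from_rotvec(o['orientation']).as_matrix()
print('t',o['clock'],'q',o['joints'],'p',o['tcp_pos'],'F',o['contact_force'],'w',o['grip_width']);print(R)
open('log.jsonl','a').write(json.dumps([list(o['joints']),list(o['tcp_pos']),list(o['orientation'])])+'\n')
E
python3 log.py
```

```text
t 0.5 q [ 0.933  0.299 -0.074  1.829  0.028  1.018 -0.046] p [ 0.311 -0.468  0.401] F [-0.448  0.438  0.063] w 0.028440041872957386
[[ 0.627 -0.779 -0.004]
 [-0.779 -0.627  0.001]
 [-0.004  0.003 -1.   ]]
```

apply_moves --dp '[[-0.1, -0.2, 0], [-0.1, -0.2, 0], [-0.1, -0.2, 0], [-0.1, -0.2, 0]]' --twist '[[0.06, 0, 0], [0.06, 0, 0], [0.06, 0, 0], [0.06, 0, 0]]' --jaw '[255, 255, 255, 255]'

```text
clock: 0.9
tcp_pos: [0.3549, -0.3631, 0.418]
orientation: [-2.4, 1.14, -0.289]
contact_force: [0.9, -0.2, -0.2]
grip_width: 0.0001
```

```bash
python3 log.py
```

```text
t 0.9 q [ 1.044  0.224 -0.255  1.942 -0.548  1.015  0.212] p [ 0.355 -0.363  0.418] F [ 0.877 -0.154 -0.188] w 6.478799798880476e-05
[[ 0.634 -0.676  0.377]
 [-0.773 -0.548  0.318]
 [-0.009 -0.493 -0.87 ]]
```

```bash
cat > fit.py <<'E'
from h import *
import json,itertools
D=[json.loads(l) for l in open('log.jsonl')]
D.append([[ 1.03687768,  0.47781058,  0.02233012,  1.55646808, -0.01150005,1.10927216, -0.08306894],[ 0.27871788, -0.61446503,  0.40371118],[-2.63999557e+00,  1.70132496e+00,  2.52178173e-03]])
res=[]
for s in itertools.product([1,-1],repeat=7):
    Rs=[Rq(np.array(d[0])*s) for d in D]
    Rt=[Ro.from_rotvec(d[2]).as_matrix() for d in D]
    # fixed tool offset: Rt=Rs*O
    O=[a.T@b for a,b in zip(Rs,Rt)]
    e=max(Ro.from_matrix(O[0].T@o).magnitude() for o in O[1:])
    res.append((e,s,Ro.from_matrix(O[0]).as_rotvec().round(3)))
res.sort(key=lambda x:x[0])
for x in res[:6]:print(x)
E
python3 fit.py
```

```text
(5.356416804217304e-09, (-1, 1, -1, 1, -1, 1, -1), array([ 0.   ,  0.   , -3.142]))
(0.1461958666891049, (-1, -1, -1, -1, 1, -1, 1), array([-0.012, -0.067, -3.08 ]))
(0.27049332708564316, (-1, 1, -1, 1, -1, -1, 1), array([-2.634,  0.   , -1.623]))
(0.29635094059105194, (-1, -1, 1, -1, 1, -1, 1), array([ 0.011, -0.   ,  3.061]))
(0.3092663784095482, (-1, -1, -1, -1, 1, 1, -1), array([-2.62 ,  0.116,  1.632]))
(0.3362777590912102, (-1, -1, 1, -1, 1, 1, -1), array([-2.592, -0.105,  1.607]))
```

```bash
cat > plan.py <<'E'
from h import *
from bench import r
def frame(z,x):
    z=np.array(z,float);z/=np.linalg.norm(z);x=np.array(x,float);x-=z*(x@z);x/=np.linalg.norm(x)
    return np.stack([x,np.cross(z,x),z],1)
def plan(p,R,n):
    o=r.get_obs();R0=Ro.from_rotvec(o['orientation']).as_matrix();p0=o['tcp_pos']
    w=Ro.from_matrix(R0.T@R).as_rotvec()
    dp=[(R0@Ro.from_rotvec(w*k/n).as_matrix()).T@((np.array(p)-p0)/n)/.12 for k in range(n)]
    print('dp',[[round(float(a),3) for a in d] for d in dp]);print('tw',(w/n/np.radians(120)).round(3),'deg/row',np.degrees(np.linalg.norm(w))/n,'mm/row',np.linalg.norm(np.array(p)-p0)/n*1e3)
E
python3 -c "
from plan import *
plan([.42,-.08,.40],frame([0,-.5,-.866],[1,0,0]),12)"
```

```text
dp [[-0.123, -0.132, 0.09], [-0.113, -0.148, 0.079], [-0.101, -0.162, 0.066], [-0.088, -0.174, 0.053], [-0.074, -0.184, 0.038], [-0.06, -0.192, 0.023], [-0.045, -0.197, 0.007], [-0.029, -0.2, -0.009], [-0.014, -0.2, -0.026], [0.001, -0.198, -0.042], [0.016, -0.193, -0.057], [0.031, -0.186, -0.073]]
tw [-0.039  0.    -0.037] deg/row 6.401510964714711 mm/row 24.25167082576028
```

apply_moves --dp '[[-0.12, -0.13, 0.09], [-0.11, -0.15, 0.08], [-0.1, -0.16, 0.07], [-0.09, -0.17, 0.05], [-0.07, -0.18, 0.04], [-0.06, -0.19, 0.02]]' --twist '[[-0.04, 0, -0.037], [-0.04, 0, -0.037], [-0.04, 0, -0.037], [-0.04, 0, -0.037], [-0.04, 0, -0.037], [-0.04, 0, -0.037]]' --jaw '[255, 255, 255, 255, 255, 255]'

```text
clock: 1.5
tcp_pos: [0.3857, -0.2198, 0.4067]
orientation: [3.012, -0.662, 0.154]
contact_force: [-0.3, 1.1, -0.7]
grip_width: -0.0001
```

```bash
python3 log.py;python3 -c "
from plan import *
plan([.42,-.08,.40],frame([0,-.5,-.866],[1,0,0]),6)"
```

```text
t 1.5 q [ 0.716  0.084 -0.368  2.093  0.091  0.867 -0.137] p [ 0.386 -0.22   0.407] F [-0.305  1.078 -0.7  ] w -0.00011287222436008677
[[ 0.903 -0.421  0.085]
 [-0.415 -0.907 -0.073]
 [ 0.108  0.031 -0.994]]
dp [[-0.039, -0.196, -0.001], [-0.024, -0.198, -0.016], [-0.009, -0.197, -0.031], [0.006, -0.195, -0.047], [0.02, -0.189, -0.061], [0.034, -0.182, -0.075]]
tw [-0.037  0.001 -0.036] deg/row 6.136556207502536 mm/row 24.020062454107496
```

apply_moves --dp '[[-0.04, -0.2, 0], [-0.02, -0.2, -0.02], [-0.01, -0.2, -0.03], [0.01, -0.2, -0.05], [0.02, -0.19, -0.06], [0.03, -0.18, -0.08]]' --twist '[[-0.037, 0, -0.036], [-0.037, 0, -0.036], [-0.037, 0, -0.036], [-0.037, 0, -0.036], [-0.037, 0, -0.036], [-0.037, 0, -0.036]]' --jaw '[255, 255, 255, 255, 255, 255]'

```text
clock: 2.1
tcp_pos: [0.4192, -0.0723, 0.3991]
orientation: [2.594, 0.029, -0.022]
contact_force: [1.0, 0.5, -0.9]
grip_width: -0.0003
```

```bash
python3 log.py;cat >pos.py <<'E'
from h import *
import json
sg=np.array([-1,1,-1,1,-1,1,-1])
D=[json.loads(l) for l in open('log.jsonl')]
D.append([[ 1.03687768,  0.47781058,  0.02233012,  1.55646808, -0.01150005,1.10927216, -0.08306894],[ 0.27871788, -0.61446503,  0.40371118],[-2.63999557e+00,  1.70132496e+00,  2.52178173e-03]])
def cum(q):
    q=np.array(q)*sg;R=np.eye(3);o=[]
    for a,x in zip('zyzyzyz',q): R=R@Ro.from_euler(a,x).as_matrix();o.append(R.copy())
    return o
# params: h ; y-offset & z,x after 3 ; after 4 ; after5 z.. ; after6
def rows(q,spec):
    c=cum(q);return np.stack([ (np.eye(3) if i<0 else c[i])[:,k] for i,k in spec],1)
E
cat > posfit.py <<'E'
from pos import *
for spec in ([(-1,2),(2,0),(2,2),(4,0),(4,2),(5,0),(6,2)],[(-1,2),(2,2),(4,2),(6,2),(0,1),(2,1),(4,1)],[(-1,2),(2,0),(2,2),(4,0),(4,2),(5,0),(6,2),(0,1),(2,1),(4,1)]):
    A=np.concatenate([rows(d[0],spec) for d in D]);b=np.concatenate([d[1] for d in D])
    x,_,rk,sv=np.linalg.lstsq(A,b,rcond=None);print(spec,x.round(4),'maxres',abs(A@x-b).max(),sv[-1])
E
python3 posfit.py
```

```text
t 2.1 q [ 0.365  0.13  -0.565  2.129  0.673  1.139 -0.542] p [ 0.419 -0.072  0.399] F [ 0.958  0.471 -0.884] w -0.00031280371459704983
[[ 1.     0.025 -0.01 ]
 [ 0.017 -0.854 -0.52 ]
 [-0.022  0.52  -0.854]]
[(-1, 2), (2, 0), (2, 2), (4, 0), (4, 2), (5, 0), (6, 2)] [ 0.0875 -0.0126  0.7082 -0.1099  0.3388 -0.0224  0.2822] maxres 0.06383499753564059 0.1218415240203881
[(-1, 2), (2, 2), (4, 2), (6, 2), (0, 1), (2, 1), (4, 1)] [ 2.871e-01  5.418e-01  4.725e-01  1.536e-01 -3.050e-02 -3.140e-02
 -4.000e-04] maxres 2.667138843115424e-09 0.11332224579346538
[(-1, 2), (2, 0), (2, 2), (4, 0), (4, 2), (5, 0), (6, 2), (0, 1), (2, 1), (4, 1)] [ 2.871e-01 -0.000e+00  5.418e-01 -0.000e+00  4.725e-01  0.000e+00
  1.536e-01 -3.050e-02 -3.140e-02 -4.000e-04] maxres 2.3927091974407233e-09 0.06660481932410854
```

```bash
cat > ik.py <<'E'
from pos import *
from scipy.optimize import least_squares
lo=np.array([-2.96,-.34,-1.41,.24,-1.37,.17,-2.96]);hi=np.array([2.96,2.1,1.46,2.44,4.51,1.92,2.96])
spec=[(-1,2),(2,2),(4,2),(6,2),(0,1),(2,1),(4,1)]
prm=np.array([.2871,.5418,.4725,.1536,-.0305,-.0314,-.0004])
RZ=np.diag([-1,-1,1.])
def fk(q): return rows(q,spec)@prm, cum(q)[6]@RZ
def elbows(q):
    c=cum(q);e=np.array([0,0,.2871])+c[2][:,2]*.5418;return e,e+c[4][:,2]*.4725
def ik(p,R,q0,wroll=1,reg=.01):
    def f(q):
        pp,RR=fk(q);e=Ro.from_matrix(RR.T@R).as_rotvec()
        return np.concatenate([(pp-p)*10,e*3,reg*(q-q0)])
    return least_squares(f,np.clip(q0,lo+1e-3,hi-1e-3),bounds=(lo,hi))
E
cat > t.py <<'E'
from ik import *
from plan import frame
np.set_printoptions(precision=3,suppress=True)
q0=np.array(json.loads(open('log.jsonl').readlines()[-1])[0])
for th in(-80,-60,-40,-25,-10):
  for roll in (0,45,90):
    t=np.radians(th);d=np.array([np.cos(t),np.sin(t),-.17]);d/=np.linalg.norm(d)
    tip=np.array([.643,-.10,.09]);side=np.array([-np.sin(t),np.cos(t),0]);up=np.cross(d,side)
    # x axis from tool-x horizontal: -side? choose forward-left
    a=np.radians(roll);x=np.cos(a)*side+np.sin(a)*np.cross(d,side)
    best=None
    for g in ([.2,.3,-.3,2.2,2.5,.8,-1.5],[.2,.3,-.3,2.2,2.,1.2,-2.5],[0,.5,.3,2.3,3,1,0],q0):
      s=ik(tip-.173*d,frame(d,x),np.array(g,float),reg=.003)
      pp,RR=fk(s.x);e=np.linalg.norm(pp-tip+.173*d)+Ro.from_matrix(RR.T@frame(d,x)).magnitude()
      if best is None or e<best[0]-.003:best=(e,s.x)
    print(th,roll,round(best[0],4),best[1],'wrist/elbow z',elbows(best[1])[1][2],elbows(best[1])[0])
E
python3 t.py
```

```text
-80 0 0.0 [-0.215  1.012 -0.323  1.767  1.409  1.742 -1.245] wrist/elbow z 0.15305577091860423 [0.449 0.098 0.575]
-80 45 0.0 [-0.223  1.01  -0.312  1.768  1.403  1.734 -2.03 ] wrist/elbow z 0.1527805418557146 [0.447 0.101 0.575]
-80 90 0.0 [-0.232  1.008 -0.299  1.769  1.397  1.725 -2.815] wrist/elbow z 0.15244047624336515 [0.446 0.105 0.576]
-60 0 0.0 [-0.258  0.942 -0.265  2.036  1.683  1.595 -1.369] wrist/elbow z 0.15130883101791504 [0.424 0.112 0.606]
-60 45 0.0 [-0.212  0.951 -0.321  2.033  1.704  1.638 -2.143] wrist/elbow z 0.15272881007429412 [0.431 0.093 0.602]
-60 90 0.0 [-0.156  0.965 -0.39   2.029  1.732  1.69  -2.914] wrist/elbow z 0.15446899290314986 [0.44  0.069 0.596]
-40 0 0.0 [-0.215  0.921 -0.225  2.264  2.084  1.573 -1.509] wrist/elbow z 0.1502814275495854 [0.421 0.092 0.615]
-40 45 0.0 [-0.082  0.943 -0.373  2.256  2.127  1.669 -2.217] wrist/elbow z 0.15394793568859128 [0.437 0.036 0.605]
-40 90 0.0 [ 0.076  0.994 -0.553  2.246  2.196  1.787 -2.894] wrist/elbow z 0.15846712167814347 [ 0.453 -0.035  0.583]
-25 0 0.0 [-0.08   0.934 -0.213  2.383  2.481  1.636 -1.535] wrist/elbow z 0.1500555932426434 [0.434 0.035 0.609]
-25 45 0.0 [ 0.109  0.965 -0.416  2.372  2.539  1.717 -2.16 ] wrist/elbow z 0.1550860653079289 [ 0.443 -0.048  0.596]
-25 90 0.0 [ 0.326  1.047 -0.651  2.359  2.636  1.805 -2.731] wrist/elbow z 0.16105725621714012 [ 0.444 -0.15   0.558]
-10 0 0.0 [ 0.129  0.945 -0.194  2.432  2.959  1.653 -1.456] wrist/elbow z 0.14959621585859478 [ 0.436 -0.057  0.604]
-10 45 0.0 [ 0.343  0.978 -0.419  2.42   3.015  1.649 -2.037] wrist/elbow z 0.15519624400141097 [ 0.423 -0.151  0.59 ]
-10 90 0.0 [ 0.576  1.065 -0.664  2.407  3.083  1.631 -2.577] wrist/elbow z 0.1614621404853151 [ 0.398 -0.258  0.549]
```

```bash
cat > t2.py <<'E'
from ik import *
from plan import *
np.set_printoptions(precision=3,suppress=True)
o=r.get_obs();q=np.array(o['joints'])
def go(p,R,n):
    global q
    p0,R0=fk(q);w=Ro.from_matrix(R0.T@R).as_rotvec()
    for k in range(1,n+1):
        s=ik(p0+(np.array(p)-p0)*k/n,R0@Ro.from_rotvec(w*k/n).as_matrix(),q,reg=.02);dq=abs(s.x-q).max();q=s.x
    print(q,dq,fk(q)[0],np.linalg.norm(fk(q)[0]-p))
B=([.43,.06,.32],frame([0,-1,-.17],[1,0,0]))
t=np.radians(-30);d=np.array([np.cos(t),np.sin(t),-.17]);d/=np.linalg.norm(d);RC=frame(d,[.5,.866,0])
go(*B,8)
go(np.array([.575,-.085,.13])-.173*d,RC,10)
go(np.array([.575,-.085,.088])-.173*d,RC,3)
go(np.array([.643,-.1,.088])-.173*d,RC,3)
go(np.array([.643,-.1,.2])-.173*d,RC,10)
plan(*B,8)
E
python3 t2.py
```

```text
[-0.164  0.544 -0.516  2.139  1.048  1.896 -1.275] 0.09648621904694599 [0.43 0.06 0.32] 1.2924705152097732e-06
[ 0.234  0.987 -0.742  2.44   2.354  1.92  -1.241] 0.17387471011613886 [0.444 0.004 0.155] 0.01748270311690608
[ 0.087  1.043 -0.558  2.44   2.343  1.92  -1.416] 0.06162753155041578 [0.434 0.002 0.115] 0.0070328239384461165
[ 0.13   0.99  -0.504  2.332  2.431  1.76  -1.329] 0.05097042917806949 [ 0.495 -0.015  0.117] 1.1216309697001127e-06
[ 0.18   0.699 -0.593  2.384  2.319  1.573 -1.212] 0.030108698853758997 [ 0.495 -0.015  0.229] 6.724664259441736e-07
dp [[0.015, -0.16, -0.001], [0.015, -0.159, -0.019], [0.014, -0.156, -0.035], [0.014, -0.152, -0.052], [0.013, -0.145, -0.068], [0.013, -0.137, -0.083], [0.012, -0.128, -0.097], [0.012, -0.117, -0.11]]
tw [-0.051 -0.     0.002] deg/row 6.13008686445334 mm/row 19.309714412542178
```

```bash
python3 - <<'E'
s=open('t2.py').read();i=s.index('B=(');s=s[:i]+'''
def D(th,pz=-.17):
    t=np.radians(th);d=np.array([np.cos(t),np.sin(t),pz]);d/=np.linalg.norm(d);return d,frame(d,[-np.sin(t),np.cos(t),0])
def T(tip,th,pz=-.17):
    d,R=D(th,pz);return np.array(tip)-.173*d,R
if __name__=='__main__':
    B=([.45,.05,.33],frame([.4,-.85,-.5],[.9,.42,0]))
    go(*B,8)
    go(*T([.58,-.09,.13],-55),8)
    go(*T([.58,-.09,.088],-55),3)
    go(*T([.643,-.1,.088],-30),6)
    go(*T([.643,-.1,.2],-30),10)
    plan(*B,8)
'''
open('t3.py','w').write(s)
E
python3 t3.py
```

```text
[-0.024  0.386 -0.623  2.222  1.289  1.435 -1.012] 0.06313163443728009 [0.45 0.05 0.33] 1.2317012816498347e-06
[-0.194  0.858 -0.423  2.232  1.714  1.702 -1.433] 0.06008866709894145 [0.482 0.05  0.159] 1.092525829010314e-06
[-0.205  0.954 -0.403  2.208  1.738  1.72  -1.498] 0.03189974125411443 [0.482 0.05  0.117] 4.869320691039398e-07
[-0.116  0.935 -0.237  2.347  2.345  1.626 -1.527] 0.1111489362868836 [ 0.495 -0.015  0.117] 1.3883351442083056e-06
[-0.104  0.636 -0.265  2.402  2.279  1.441 -1.376] 0.030512802044160847 [ 0.495 -0.015  0.229] 6.537492165840973e-07
dp [[0.036, -0.145, -0.005], [0.041, -0.143, -0.013], [0.047, -0.141, -0.021], [0.053, -0.137, -0.028], [0.059, -0.133, -0.035], [0.065, -0.129, -0.041], [0.071, -0.124, -0.047], [0.077, -0.118, -0.052]]
tw [-0.032  0.02  -0.017] deg/row 4.887068734734026 mm/row 17.970677070531565
```

Good path within the limits.

apply_moves --dp '[[0.036, -0.145, -0.005], [0.04, -0.143, -0.013], [0.047, -0.14, -0.02], [0.053, -0.137, -0.028], [0.06, -0.133, -0.035], [0.065, -0.129, -0.04], [0.07, -0.124, -0.047], [0.077, -0.118, -0.052]]' --twist '[[-0.032, 0.02, -0.017], [-0.032, 0.02, -0.017], [-0.032, 0.02, -0.017], [-0.032, 0.02, -0.017], [-0.032, 0.02, -0.017], [-0.032, 0.02, -0.017], [-0.032, 0.02, -0.017], [-0.032, 0.02, -0.017]]' --jaw '[255, 255, 255, 255, 255, 255, 255, 255]'

```text
clock: 2.9
tcp_pos: [0.4498, 0.0569, 0.3268]
orientation: [1.989, 0.48, 0.298]
contact_force: [0.4, -0.2, -0.5]
grip_width: -0.0003
```

```bash
python3 log.py; python3 posfit.py|tail -1; python3 -c "
from t3 import *
plan(*T([.58,-.09,.13],-55),8)"
```

```text
t 2.9 q [-0.035  0.4   -0.633  2.23   1.324  1.455 -1.027] p [0.45  0.057 0.327] F [ 0.351 -0.173 -0.53 ] w -0.0002510859367093695
[[ 0.89   0.203  0.409]
 [ 0.457 -0.397 -0.796]
 [ 0.     0.895 -0.446]]
  1.536e-01 -3.050e-02 -3.140e-02 -4.000e-04] maxres 2.2892109319272436e-09 0.11181811042561736
dp [[0.027, -0.147, 0.098], [0.026, -0.15, 0.093], [0.025, -0.153, 0.088], [0.025, -0.156, 0.082], [0.024, -0.159, 0.077], [0.024, -0.161, 0.071], [0.024, -0.164, 0.066], [0.023, -0.166, 0.06]]
tw [-0.018  0.008 -0.003] deg/row 2.319787959607963 mm/row 21.378453337302023
```

apply_moves --dp '[[0.027, -0.147, 0.098], [0.026, -0.15, 0.093], [0.025, -0.153, 0.088], [0.025, -0.156, 0.082], [0.024, -0.159, 0.077], [0.024, -0.161, 0.07], [0.024, -0.164, 0.066], [0.023, -0.166, 0.06]]' --twist '[[-0.018, 0.008, -0.003], [-0.018, 0.008, -0.003], [-0.018, 0.008, -0.003], [-0.018, 0.008, -0.003], [-0.018, 0.008, -0.003], [-0.018, 0.008, -0.003], [-0.018, 0.008, -0.003], [-0.018, 0.008, -0.003]]' --jaw '[255, 255, 255, 255, 255, 255, 255, 255]'

```text
clock: 3.7
tcp_pos: [0.4848, 0.0529, 0.1524]
orientation: [1.656, 0.544, 0.463]
contact_force: [0.9, 0.9, -0.2]
grip_width: 0.0004
```

```bash
python3 log.py; python3 -c "
from t3 import *
plan(*T([.58,-.09,.088],-55),3)
for n in('side','top','wrist'):
    f=r.grab_frame(n); cv2.imwrite(f'pics/{n}1.png',f['color'][:,:,::-1])
"
```

```text
t 3.7 q [-0.197  0.88  -0.423  2.226  1.739  1.726 -1.437] p [0.485 0.053 0.152] F [ 0.92   0.927 -0.151] w 0.0004233385373656634
[[ 0.807  0.091  0.583]
 [ 0.59  -0.119 -0.798]
 [-0.003  0.989 -0.15 ]]
dp [[-0.011, -0.097, 0.017], [-0.011, -0.097, 0.018], [-0.011, -0.097, 0.019]]
tw [ 0.003 -0.003  0.001] deg/row 0.5298251565025852 mm/row 11.892822341953073
```

View pics/side1.png

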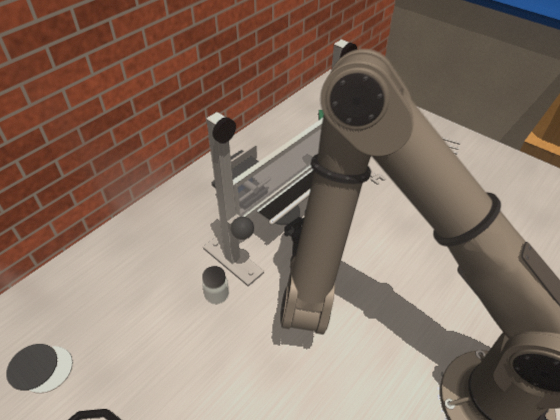

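View pics/wrist1.png

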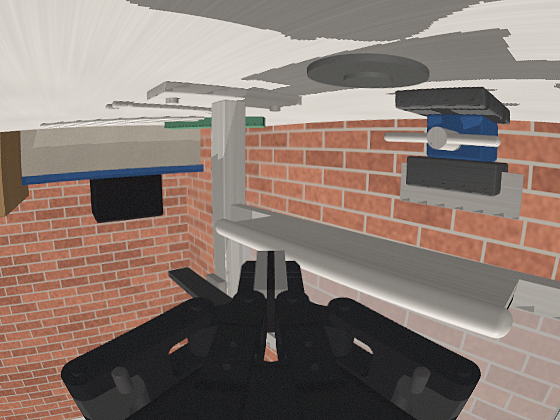

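The side view shows the hand in front of the lip at about (293,228). The wrist view is upside down: fingers at (270,290), bar from (225,225) to (500,320). So the wrist camera hangs under the hand, and I need to check its clearance to the table.

```bash
python3 -c "
from t3 import *
f=r.grab_frame('wrist');print(f['hand_eye'])
p,R=T([.643,-.1,.088],-30)
H=f['hand_eye'];print('cam z at pushing start',(R@H[:3,3]+p))
"
```

```text
[[ 1.     0.001 -0.001  0.001]
 [-0.     0.949  0.317 -0.082]
 [ 0.001 -0.317  0.949  0.031]
 [ 0.     0.     0.     1.   ]]
cam z at pushing start [ 0.51  -0.022  0.031]
```

```bash
python3 -c "
from t3 import *
plan(*T([.58,-.09,.096],-55),3)"
```

```text
dp [[-0.01, -0.078, 0.016], [-0.01, -0.077, 0.016], [-0.01, -0.077, 0.016]]
tw [ 0.003 -0.003  0.001] deg/row 0.4848225896553228 mm/row 9.571338197329633
```

apply_moves --dp '[[-0.01, -0.078, 0.016], [-0.01, -0.077, 0.016], [-0.01, -0.077, 0.016], [0, 0, 0]]' --twist '[[0.003, -0.003, 0], [0.003, -0.003, 0], [0.003, -0.003, 0], [0, 0, 0]]' --jaw '[255, 255, 255, 255]'

```text
clock: 4.3
tcp_pos: [0.4825, 0.0496, 0.1264]
orientation: [1.683, 0.53, 0.442]
contact_force: [-0.2, -0.7, -0.4]
grip_width: 0.0
```

```bash
python3 log.py; python3 -c "
from t3 import *
plan(*T([.643,-.1,.096],-30),7)"
```

```text
t 4.3 q [-0.191  0.934 -0.42   2.212  1.734  1.721 -1.477] p [0.483 0.05  0.126] F [-0.248 -0.673 -0.416] w 3.0202306397943028e-05
[[ 0.821  0.1    0.563]
 [ 0.571 -0.14  -0.809]
 [-0.002  0.985 -0.172]]
dp [[-0.031, 0.011, 0.071], [-0.036, 0.01, 0.069], [-0.04, 0.01, 0.066], [-0.044, 0.009, 0.064], [-0.048, 0.009, 0.061], [-0.052, 0.008, 0.058], [-0.055, 0.008, 0.055]]
tw [-0.     0.03  -0.005] deg/row 3.592863100173562 mm/row 9.376402427271891
```

apply_moves --dp '[[-0.031, 0.01, 0.07], [-0.036, 0.01, 0.069], [-0.04, 0.01, 0.066], [-0.044, 0.01, 0.064], [-0.048, 0.01, 0.06], [-0.052, 0.01, 0.058], [-0.055, 0.01, 0.055], [0, 0, 0]]' --twist '[[0, 0.03, -0.005], [0, 0.03, -0.005], [0, 0.03, -0.005], [0, 0.03, -0.005], [0, 0.03, -0.005], [0, 0.03, -0.005], [0, 0.03, -0.005], [0, 0, 0]]' --jaw '[255, 255, 255, 255, 255, 255, 255, 255]'

```text
clock: 5.1
tcp_pos: [0.497, -0.0157, 0.1264]
orientation: [1.559, 0.92, 0.78]
contact_force: [0.3, 1.0, 0.6]
grip_width: -0.0002
```

```bash
python3 log.py; python3 -c "
from t3 import *
o=r.get_obs();print('tip',o['tcp_pos']+.173*Ro.from_rotvec(o['orientation']).as_matrix()[:,2])
for n in('side','top','wrist'):
    f=r.grab_frame(n); cv2.imwrite(f'pics/{n}2.png',f['color'][:,:,::-1])
"
```

```text
t 5.1 q [-0.094  0.91  -0.251  2.356  2.378  1.612 -1.507] p [ 0.497 -0.016  0.126] F [0.279 1.011 0.594] w -0.00016973961837830721
[[ 0.479  0.149  0.865]
 [ 0.878 -0.087 -0.471]
 [ 0.005  0.985 -0.172]]
tip [ 0.647 -0.097  0.097]
```

View pics/wrist2.png

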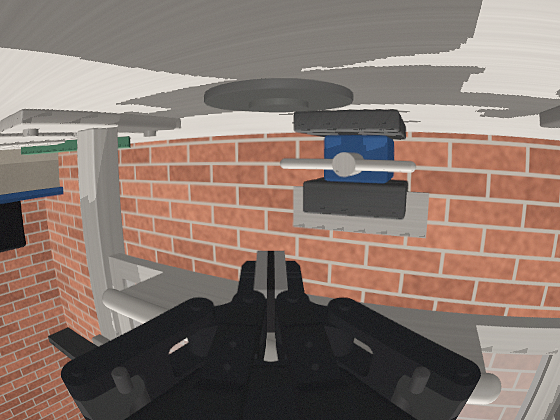

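View pics/top2.png

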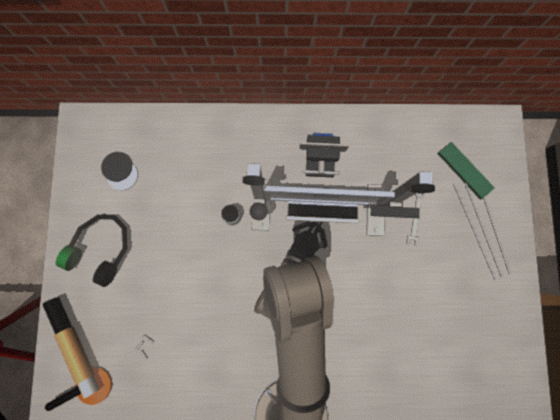

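Fingers are under the lip: at the bar in the top view at (315,228), and beneath the plate in the wrist view. Now I'll push up part of the way.

apply_moves --dp '[[0, 0.05, -0.009], [0, 0.05, -0.009], [0, 0.05, -0.009], [0, 0.066, -0.0115], [0, 0.066, -0.0115], [0, 0.066, -0.0115], [0, 0.066, -0.0115]]' --twist '[[0, 0, 0], [0, 0, 0], [0, 0, 0], [0, 0, 0], [0, 0, 0], [0, 0, 0], [0, 0, 0]]' --jaw '[255, 255, 255, 255, 255, 255, 255]'

```text
clock: 5.95
tcp_pos: [0.4956, -0.0116, 0.1786]
orientation: [1.568, 0.927, 0.778]
contact_force: [-0.8, -0.8, -4.0]
grip_width: -0.0001
```

```bash
python3 log.py; cat > look.py <<'E'
from t3 import *
import sys
k=sys.argv[1]
o=r.get_obs();print('tip',o['tcp_pos']+.173*Ro.from_rotvec(o['orientation']).as_matrix()[:,2])
for n in('side','top','wrist'):
    f=r.grab_frame(n); cv2.imwrite(f'pics/{n}{k}.png',f['color'][:,:,::-1]);np.savez(f'{n}{k}.npz',**f)
a=cv2.imread(f'pics/side{k}.png');A=cv2.resize(a[60:240,210:400],None,fx=3,fy=3,interpolation=cv2.INTER_CUBIC)
a=cv2.imread(f'pics/top{k}.png');B=cv2.resize(a[150:250,240:440],None,fx=4,fy=4,interpolation=cv2.INTER_CUBIC)
cv2.imwrite(f'pics/sidec{k}.png',A);cv2.imwrite(f'pics/topc{k}.png',B)
E
python3 look.py 3
```

```text
t 5.95 q [-0.088  0.769 -0.278  2.388  2.339  1.522 -1.439] p [ 0.496 -0.012  0.179] F [-0.794 -0.784 -3.989] w -9.298473735019764e-05
[[ 0.478  0.157  0.864]
 [ 0.878 -0.092 -0.469]
 [ 0.006  0.983 -0.182]]
tip [ 0.645 -0.093  0.147]
```

View pics/topc3.png

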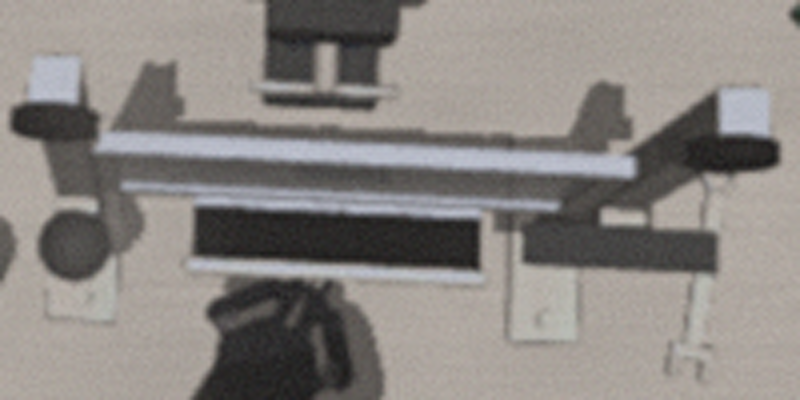

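View pics/sidec3.png

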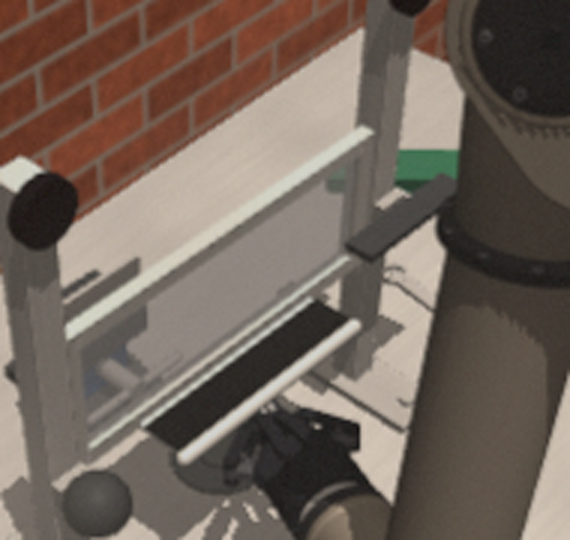

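The lip is rising on the fingers. Both crops show the strip and blade (top crop: strip (195–480, 205–270)). I'll measure them.

```bash
cat > meas.py <<'E'
from h import *
import sys
# strip: dark pixels within given top-crop polygon
k=sys.argv[1];P=eval(sys.argv[2])
T=dict(np.load(f'top{k}.npz'));t=lambda p:[(240+u/4,150+v/4) for u,v in p]
a=pts(T,t(P));b=pts(T,t([(530,232),(708,238),(708,262),(530,256)]))
print('strip z mean/med',a[:,2].mean(),np.median(a[:,2]),'blade top',b[:,2].mean(),np.median(b[:,2]))
def fit(X,y): # plane
    A=np.c_[X-X.mean(0),np.ones(len(X))];return np.linalg.lstsq(A,y,rcond=None)[0]
print('blade tilt',fit(b[:,:2],b[:,2]),'strip tilt',fit(a[:,:2],a[:,2]))
print('bar-minus-blade axis: ',a[:,2].mean()-.007-(b[:,2].mean()-.004))
E
python3 meas.py 0 "[(203,222),(462,228),(462,268),(203,258)]"
python3 meas.py 3 "[(203,212),(472,224),(472,262),(203,254)]"
```

```text
strip z mean/med 0.1408596768955148 0.1409412154178149 blade top 0.23674000510006696 0.23684332767454372
blade tilt [-0.004318   -0.00389857  0.23674001] strip tilt [ 0.00020903 -0.00042172  0.14085968]
bar-minus-blade axis:  -0.09888032820455217
strip z mean/med 0.17897128437367993 0.17901713088461668 blade top 0.2366393527094873 0.23664770335328297
blade tilt [ 0.0099734  -0.00340059  0.23663935] strip tilt [-0.0011781  -0.00271662  0.17897128]
bar-minus-blade axis:  -0.060668068335807374
```

apply_moves --dp '[[0, 0.058, -0.011], [0, 0.058, -0.011], [0, 0.058, -0.011], [0, 0.058, -0.011], [0, 0.058, -0.011], [0, 0.058, -0.011], [0, 0.041, -0.008], [0, 0.033, -0.006]]' --twist '[[0, 0, 0], [0, 0, 0], [0, 0, 0], [0, 0, 0], [0, 0, 0], [0, 0, 0], [0, 0, 0], [0, 0, 0]]' --jaw '[255, 255, 255, 255, 255, 255, 255, 255]'

```text
clock: 6.9
tcp_pos: [0.4955, -0.0117, 0.234]
orientation: [1.568, 0.926, 0.779]
contact_force: [1.2, 0.4, -4.4]
grip_width: -0.0001
```

```bash
python3 log.py; python3 look.py 4
```

```text
t 6.9 q [-0.075  0.619 -0.298  2.405  2.3    1.42  -1.357] p [ 0.496 -0.012  0.234] F [ 1.231  0.409 -4.438] w -0.00011167902504467559
[[ 0.478  0.157  0.864]
 [ 0.879 -0.092 -0.469]
 [ 0.006  0.983 -0.182]]
tip [ 0.645 -0.093  0.202]
```

View pics/topc4.png

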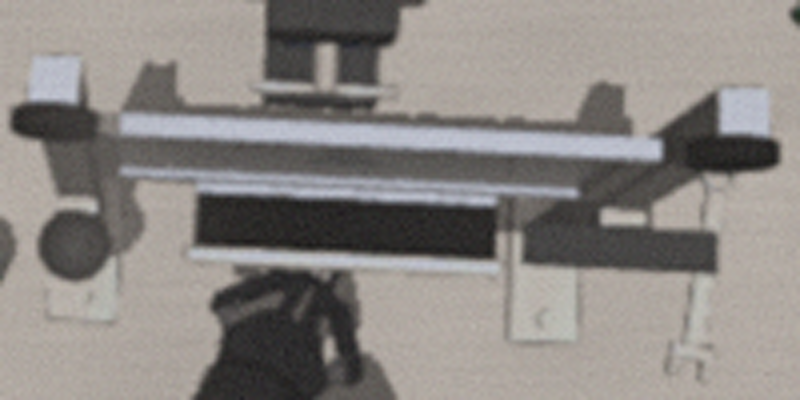

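View pics/sidec4.png

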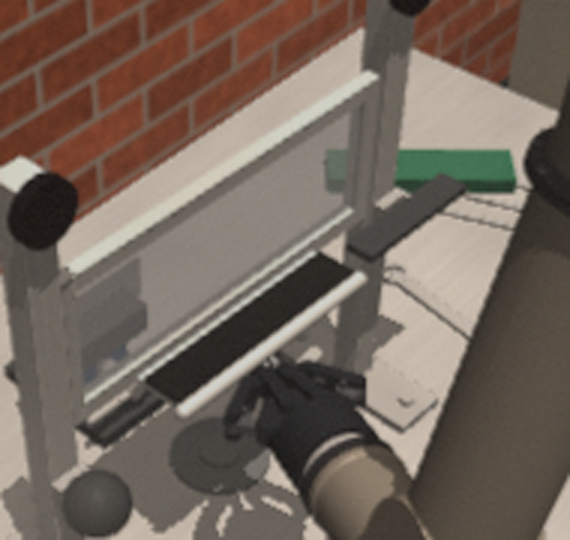

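The lip is now just below the blade (strip in top crop (197–496, 195–257)).

```bash
python3 meas.py 4 "[(205,202),(488,212),(488,252),(205,242)]"; python3 -c "
from bench import r;o=r.get_obs();print(o['tcp_pos'],o['contact_force'])"
```

```text
strip z mean/med 0.23323712799795304 0.23322272275533804 blade top 0.23667958940795616 0.23658329912983403
blade tilt [-0.00657151  0.00037775  0.23667959] strip tilt [-0.02119364  0.00024875  0.23323713]
bar-minus-blade axis:  -0.006442461410003125
[ 0.4956937  -0.01176317  0.23406959] [-1.17317712  0.04714417 -0.02594103]
```

apply_moves --dp '[[0, 0.027, -0.005], [0, 0.027, -0.005], [0, 0, 0], [0, 0, 0], [0, 0, 0]]' --twist '[[0, 0, 0], [0, 0, 0], [0, 0, 0], [0, 0, 0], [0, 0, 0]]' --jaw '[255, 255, 255, 255, 255]'

```text
clock: 7.55
tcp_pos: [0.4956, -0.0118, 0.2405]
orientation: [1.567, 0.926, 0.779]
contact_force: [-0.4, 0.3, -2.5]
grip_width: -0.0002
```

```bash
python3 log.py; python3 look.py 5;python3 meas.py 5 "[(205,200),(488,210),(488,249),(205,239)]"
```

```text
t 7.55 q [-0.074  0.601 -0.3    2.405  2.295  1.408 -1.346] p [ 0.496 -0.012  0.241] F [-0.404  0.321 -2.481] w -0.0001733333036633138
[[ 0.478  0.156  0.864]
 [ 0.878 -0.092 -0.469]
 [ 0.006  0.983 -0.181]]
tip [ 0.645 -0.093  0.209]
strip z mean/med 0.23900793839377124 0.23903925702491755 blade top 0.23681834097578705 0.23673642643095394
blade tilt [-0.0191918  -0.00052745  0.23681834] strip tilt [-0.0172926   0.00173866  0.23900794]
bar-minus-blade axis:  -0.0008104025820158123
```

View pics/topc5.png

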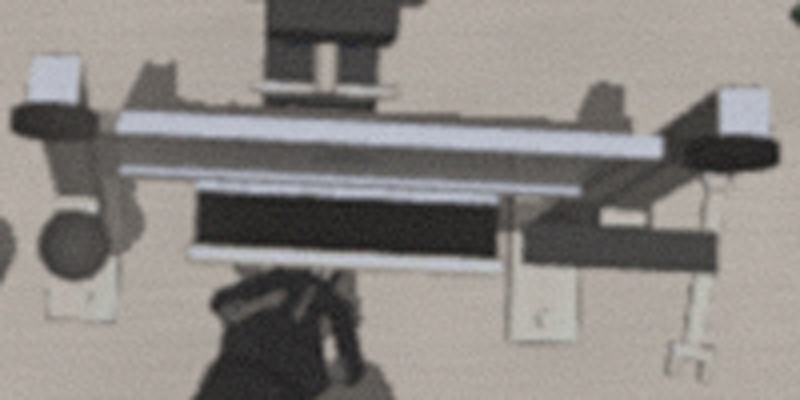

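Level to within 1 mm. I'll lower the hand straight off the lip, then back out.

apply_moves --dp '[[0, -0.05, 0.009], [0, -0.066, 0.012], [0, -0.066, 0.012], [0, -0.066, 0.012], [0, 0, 0]]' --twist '[[0, 0, 0], [0, 0, 0], [0, 0, 0], [0, 0, 0], [0, 0, 0]]' --jaw '[255, 255, 255, 255, 255]'

```text
clock: 8.2
tcp_pos: [0.4968, -0.0114, 0.2083]
orientation: [1.564, 0.922, 0.782]
contact_force: [0.1, -0.6, -0.4]
grip_width: 0.0001
```

```bash
python3 log.py; python3 -c "
from t3 import *
o=r.get_obs();print('tip',o['tcp_pos']+.173*Ro.from_rotvec(o['orientation']).as_matrix()[:,2])
go(*T([.56,-.09,.172],-60),7);plan(*T([.56,-.09,.172],-60),7)"
```

```text
t 8.2 q [-0.079  0.692 -0.291  2.396  2.32   1.475 -1.397] p [ 0.497 -0.011  0.208] F [ 0.097 -0.609 -0.433] w 6.634977896551083e-05
[[ 0.478  0.152  0.865]
 [ 0.878 -0.091 -0.469]
 [ 0.008  0.984 -0.177]]
tip [ 0.646 -0.093  0.178]
[-0.234  0.758 -0.413  2.229  1.574  1.684 -1.376] 0.09311409603809229 [0.475 0.058 0.201] 1.0296707650554483e-06
dp [[0.06, -0.02, -0.06], [0.055, -0.021, -0.064], [0.049, -0.021, -0.068], [0.044, -0.022, -0.072], [0.038, -0.022, -0.075], [0.031, -0.022, -0.078], [0.025, -0.023, -0.08]]
tw [-0.001 -0.037  0.006] deg/row 4.492628778668616 mm/row 10.41798102349249
```

apply_moves --dp '[[0.06, -0.02, -0.06], [0.055, -0.02, -0.064], [0.05, -0.02, -0.068], [0.044, -0.022, -0.072], [0.038, -0.022, -0.075], [0.03, -0.022, -0.078], [0.025, -0.022, -0.08], [0, 0, 0]]' --twist '[[0, -0.037, 0.006], [0, -0.037, 0.006], [0, -0.037, 0.006], [0, -0.037, 0.006], [0, -0.037, 0.006], [0, -0.037, 0.006], [0, -0.037, 0.006], [0, 0, 0]]' --jaw '[255, 255, 255, 255, 255, 255, 255, 255]'

```text
clock: 9.0
tcp_pos: [0.4742, 0.0599, 0.1994]
orientation: [1.707, 0.439, 0.357]
contact_force: [1.3, -0.5, -0.4]
grip_width: -0.0
```

```bash
python3 log.py; python3 look.py 6;python3 meas.py 6 "[(205,200),(488,210),(488,249),(205,239)]"
```

```text
t 9.0 q [-0.239  0.76  -0.413  2.219  1.544  1.68  -1.37 ] p [0.474 0.06  0.199] F [ 1.33  -0.507 -0.436] w -1.8021942601098167e-05
[[ 0.878  0.091  0.469]
 [ 0.478 -0.152 -0.865]
 [-0.007  0.984 -0.177]]
tip [ 0.555 -0.09   0.169]
strip z mean/med 0.23899491744031998 0.2389968153613232 blade top 0.23661798751498225 0.23675128454387184
blade tilt [-0.0003787   0.0071335   0.23661799] strip tilt [-0.00771132  0.00036655  0.23899492]
bar-minus-blade axis:  -0.0006230700746622797
```

View pics/topc6.png

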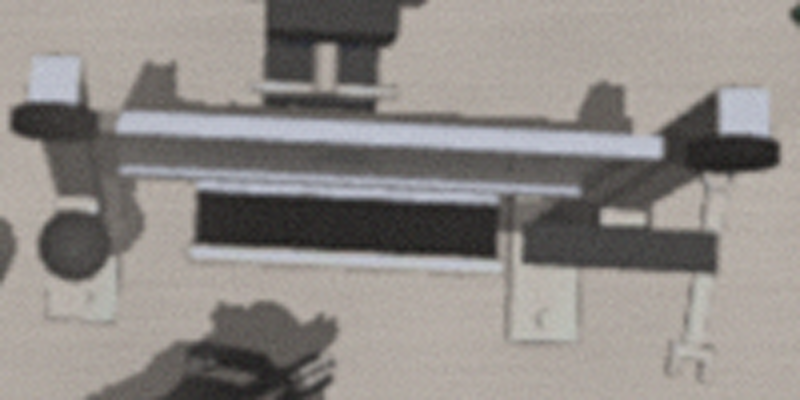

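View pics/side6.png

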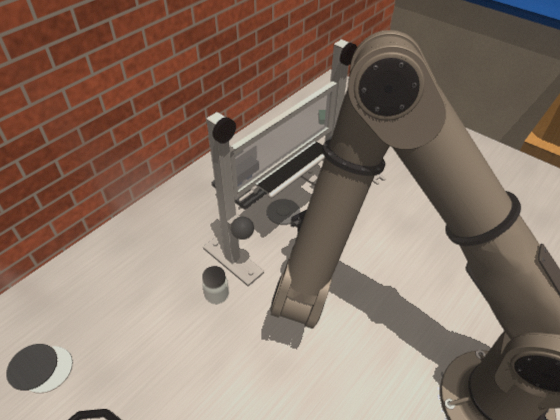

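The top crop shows the fingertips (~(325,370)) well clear of the bar. The lip hasn't moved since release, and the jar, wrench and disc are in their places. Handing in.

```bash
python3 -c "
from bench import r
print(r.hand_in()); o=r.get_obs();print(o['clock'],o['contact_force'])"
```

```text
the job is handed in; nothing more can be done
None
the job is handed in; nothing more can be done
```

I pushed the window up about 98 mm from beneath its lip with closed fingers. I stopped with the round bar level with the flat blade on the right post, lowered the hand off the lip and backed it out. The job was handed in just after 9 s on the robot's clock, well under the 38 s limit.

- **Height:** after release, the depth image put the bar's axis 0.6 mm below the blade's centre, against a tolerance of 12 mm. That was the same as before release (0.8 mm below) to within measurement noise, so the window stayed put.
- **Clearance:** the fingertips ended about 60 mm in front of the bar, and the wrist force reading was at its noise level.
- **Loose objects:** the jar, wrench and disc look unmoved in the last pictures. I judged this by eye and did not measure their positions again.
- **Forces:** the wrist force readings I took during the push were at most about 5 N. The fingers stayed under the lip and never went above the rubber strip.

No check failed or disagreed. Handing in reports no verdict, so I cannot confirm the judged result.

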